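# Line up the button tins by size on the cork discs

### The job

Line up the four aluminium button tins in order of size along the wooden strip, one upright in the middle of each cork disc, with the smallest at the end beside the mug of clothespins and the largest at the other end, beside the glass jar. Leave the mug and the jar standing where they are.

Things in the scene. Friction and masses are not known exactly. Their poses are not given: they have to be found in the camera images.
- tin_small: The smallest of four plain aluminium screw-top button tins: an upright closed cylinder 28 mm in diameter, 26 mm tall, loose and standing on the table. Origin at the centre of its underside, z up towards the lid.
- tin_medium: The second smallest of four plain aluminium screw-top button tins: an upright closed cylinder 38 mm in diameter, 36 mm tall, loose and standing on the table. Origin at the centre of its underside, z up towards the lid.
- tin_large: The second largest of four plain aluminium screw-top button tins: an upright closed cylinder 48 mm in diameter, 48 mm tall, loose and standing on the table. Origin at the centre of its underside, z up towards the lid.
- tin_largest: The largest of four plain aluminium screw-top button tins: an upright closed cylinder 58 mm in diameter, 60 mm tall, loose and standing on the table. Origin at the centre of its underside, z up towards the lid.
- disc_1: One of four equal fixed cork discs, 66 mm across, 3 mm thick, in a row at 90 mm spacing on a fixed wooden strip (90 x 360 mm, 12 mm thick): the end of the row on the robot's right (-y). Origin at the centre of its underside, 12 mm above the table (its top is 15 mm above the table); z up, y along the row to the robot's left.
- disc_2: One of four equal fixed cork discs, 66 mm across, 3 mm thick, in a row at 90 mm spacing on a fixed wooden strip (90 x 360 mm, 12 mm thick): second from the right. Origin at the centre of its underside, 12 mm above the table (its top is 15 mm above the table); z up, y along the row to the robot's left.
- disc_3: One of four equal fixed cork discs, 66 mm across, 3 mm thick, in a row at 90 mm spacing on a fixed wooden strip (90 x 360 mm, 12 mm thick): third from the right. Origin at the centre of its underside, 12 mm above the table (its top is 15 mm above the table); z up, y along the row to the robot's left.
- disc_4: One of four equal fixed cork discs, 66 mm across, 3 mm thick, in a row at 90 mm spacing on a fixed wooden strip (90 x 360 mm, 12 mm thick): the end of the row on the robot's left (+y). Origin at the centre of its underside, 12 mm above the table (its top is 15 mm above the table); z up, y along the row to the robot's left.
- mug: White ceramic mug holding three wooden clothespins, loose, on the table off either end of the row, some 115 mm from the centre of the end disc. 76 mm in diameter, 75 mm tall, the pins reach to about 95 mm; handle 67 mm out from the axis on its +y side, turned away from the robot. Origin at the centre of its underside, z up.
- jar: Clear glass jar with an aluminium twist cap, loose; it stands on the table off the other end of the row, about 115 mm from the centre of the nearest disc. 68 mm in diameter, 100 mm tall. Origin at the centre of its underside, z up.
Things that resemble listed ones, but are neither listed nor needed, are in the scene too. What is shaped like the tin_medium but purple or red is not meant.

How it is judged:
By the outcome, as a careful person would: the job done as asked, in the order asked, and still so for the second after the job is handed in, with the robot touching nothing.
It also fails if it takes over 109 s, if anything falls off the work surface, if the arm or the gripper's body presses on something with over 40 N, if the wrist force passes 120 N, or if a joint passes its speed limit or range.

### The arm

A 6-joint arm with a two-finger parallel gripper is mounted at the origin on the work surface. World frame = base frame: x ahead of the robot, y to its left, z up, the work surface at z = 0. Lengths are in m, angles in rad, forces in N, time in s.
With the tool pointing down it reaches from about 0.35 to 0.775 m from the base axis. Payload 5.5 kg.
Tool frame: the origin (TCP) lies midway between the tips of the shut fingers; the grasp point (between the pads) lies 19 mm behind it (env.hold_point_z is the distance from the TCP to the grasp point, in m); z points along the fingers, y is the line along which they close (so a half turn about z gives the same grasp; the last joint's range is limited). The gripper opens to 85 mm and grips with 20 to 120 N. Pads are 22 mm wide; open, the fingers measure 114 mm over their backs; the gripper's body (76 mm by 85 mm) begins 54 mm behind the grasp point. The pads swing forward as they close: fully open they stand 13 mm farther back than shut.
Start: joints at [0.962, 0.313, 0.046, 1.304, 0, 1.431], TCP at [0.26, 0.513, 0.208] pointing down, gripper open.
Joint ranges: [-2.76, 2.76], [-0.86, 1.69], [-1.03, 1.26], [-2.2, 2.34], [-1.47, 1.5], [-3.14, 3.14]. Speed limits (rad/s): [2.57, 2.57, 3.14, 3.14, 3.14, 3.14].

### API

Orientations are given as a unit quaternion [w, x, y, z].
In Python, from workcell import env, read_camera gives the robot as it stands. The module is installed in compiled form; this text tells all that it offers.
- The arm moves only by the tool carry_out, never from a script. Its argument "moves" is a list of rows, each an object of numbers: "tx", "ty", "tz": the shift along the world's x, y, z in cm; "wx", "wy", "wz": the turn, a rotation vector about the world's x, y, z in rad; "claw": the closure, from -1 (fully open) to 1 (shut). A call has 1 to 8 rows; each row shifts and turns the commanded pose from where the row before left it; what a row does not reach is not made up. A row lasts 1/8 s, in which the tool goes at most 62.5 mm and 10.7 degrees, less where a joint would pass 70% of its speed; a pose out of reach is approached as far as the arm can. A call is refused whole if a number of a shift passes 6.25 or a number of a turn 0.188, either way. A call with a gripper value outside its range is refused whole. The fingers move at their own pace and stop on an object; "newtons" is the grip in N (left out, the last holds). Time passes only in rows, so rows that do not move let the fingers close. It gives the time, the measured TCP pose, the force, the opening and the grip force at its end, in the units of the state.
- env.get_state(): the state, without advancing time (a new reading comes with each control period).
- read_camera(name): name is "scene" or "top" or "wrist"; returns a dict with "image" (384x512x3 uint8, blue, green, red), "z_map" (384x512 float32, m along the optical axis (not along the pixel's ray), 0 where there is no reading), "fx", "fy", "cx", "cy" (pixels), "k1" (the pictures are not rectified: a ray, as slopes to the right and down, at radius r is drawn at 1 + k1 r^2 times it, then the intrinsics apply), "camera_from_world" (4x4, takes a point from world to camera coordinates); the wrist camera has in their place "hand_eye" (4x4, takes a point from camera to tool coordinates, whose origin is the TCP and whose axes are the flange's). Camera axes: x right, y down, z forward; pixel columns grow to the right and rows downward; lengths in m; the calibration is good to about 2 mm. A picture is of the moment at which its call begins: read the wrist's pose just before it.
- env.hand_in(): hands the job in; it is judged then, once.
The state is a dict: "clock": time; "joint_pos": joint angles; "qvel": joint speeds; "tau": joint torques, N m; "tcp_pos": TCP position; "orientation": TCP orientation; "wrist_force": force on the tool from outside, world axes, zero at the start; "ft_torque": the same for the moment, N m; "finger_gap": finger opening in m; "grip_force": force on a finger pad.
Only numpy, scipy, OpenCV 4.12 (cv2) and the standard library are available. Lean on these libraries where they do the work, as an engineer would, in place of code of your own. Each camera call takes 0.05 s, during which the arm holds its last target. There are 200 camera calls.

## Working session

There is one attempt and no reset: what is moved stays moved. The work goes in short steps, Python scripts to look and compute and a tool call to move; the robot and the scene stay as the last step left them, time stands still between calls to the robot, and variables do not carry over. Pictures are saved under pics/ and viewed, at most 14 in all, crops included, and the job is handed in when it is done.

Besides the shell and the picture viewer there is one more tool, called as name(argument=value, ...), one argument or row to a line, values as JSON. carry_out: Moves the arm, as the interface text tells. Its arguments: {"type":"object","properties":{"moves":{"type":"array","items":{"type":"object","properties":{"tx":{"type":"number"},"ty":{"type":"number"},"tz":{"type":"number"},"wx":{"type":"number"},"wy":{"type":"number"},"wz":{"type":"number"},"claw":{"type":"number"}}}},"newtons":{"type":"number"}},"required":["moves"]}

```bash
mkdir -p pics
cat > h.py <<'E'
import numpy as np, cv2, pickle
from workcell import env, read_camera
def snap(n,tag):
    s=env.get_state(); c=read_camera(n); cv2.imwrite(f'pics/{tag}.png',c['image'])
    c['state']=s; pickle.dump(c,open(f'{tag}.pkl','wb')); return c
def load(tag): return pickle.load(open(f'{tag}.pkl','rb'))
def w_T_c(c):
    if 'camera_from_world' in c: return np.linalg.inv(c['camera_from_world'])
    from scipy.spatial.transform import Rotation as R
    q=c['state']['orientation']; T=np.eye(4); T[:3,:3]=R.from_quat([q[1],q[2],q[3],q[0]]).as_matrix(); T[:3,3]=c['state']['tcp_pos']
    return T@c['hand_eye']
def ray(c,u,v):
    d=np.array([(u-c['cx'])/c['fx'],(v-c['cy'])/c['fy']]); s=d.copy()
    for _ in range(20): s=d/(1+c['k1']*(s@s))
    T=w_T_c(c); return T[:3,3],T[:3,:3]@np.array([s[0],s[1],1])
def at_z(c,u,v,z):
    o,d=ray(c,u,v); return o+d*(z-o[2])/d[2]
def depth(c,u,v):
    o,d=ray(c,u,v); return o+d*np.median(c['z_map'][int(v)-1:int(v)+2,int(u)-1:int(u)+2])
def tri(a,b):
    (o1,d1),(o2,d2)=a,b
    A=np.stack([d1,-d2],1); t=np.linalg.lstsq(A,o2-o1,rcond=None)[0]
    p,q=o1+d1*t[0],o2+d2*t[1]; return (p+q)/2,np.linalg.norm(p-q)
E
python3 - <<'E'
from h import *
s=snap('scene','scene0'); t=snap('top','top0')
cv2.imwrite('pics/both.png',np.hstack([cv2.resize(s['image'],(400,300)),cv2.resize(t['image'],(400,300))]))
cv2.imwrite('pics/top0b.png',cv2.resize(t['image'],(800,600)));cv2.imwrite('pics/scene0b.png',cv2.resize(s['image'],(800,600)))
print(env.get_state(), env.hold_point_z)
for c in (s,t): print(c['k1'],c['fx'],w_T_c(c).round(3))
E
```

```text
{'clock': 0.1, 'joint_pos': array([9.62385020e-01, 3.13971593e-01, 4.51242260e-02, 1.30358108e+00,
       3.19457334e-06, 1.43121532e+00]), 'qvel': array([-4.77523957e-04, -9.39461688e-04,  3.59686899e-03, -8.91296349e-05,
        1.21584886e-03, -8.06888520e-04]), 'tau': array([ 2.43283102e-03, -4.81727457e+01,  2.99242777e+01,  1.27741724e-02,
       -1.17012364e-04, -1.65814430e-05]), 'tcp_pos': array([0.25953669, 0.512568  , 0.20678466]), 'orientation': array([-2.99624090e-04,  2.32274092e-01,  9.72650030e-01, -7.59064314e-04]), 'wrist_force': array([-0.3574214,  0.6732942,  0.6128921]), 'ft_torque': array([ 0.03418416, -0.02403346, -0.05752093]), 'grip_force': 0.0, 'finger_gap': 0.0854069493145188} 0.0187
-0.08929402353160841 445.40305213638334 [[-0.356  0.776 -0.521  0.999]
 [ 0.934  0.303 -0.187  0.174]
 [ 0.013 -0.553 -0.833  0.754]
 [ 0.     0.     0.     1.   ]]
-0.13925917902632975 395.00147799526036 [[ 0.014 -0.975  0.22   0.332]
 [-1.    -0.013  0.006  0.015]
 [-0.003 -0.22  -0.975  1.009]
 [ 0.     0.     0.     1.   ]]
```

View pics/top0b.png

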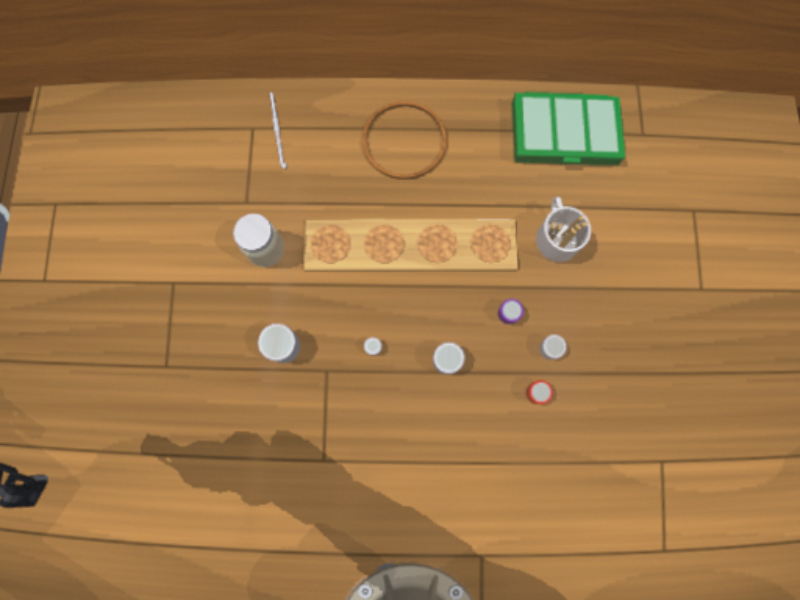

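View pics/scene0b.png

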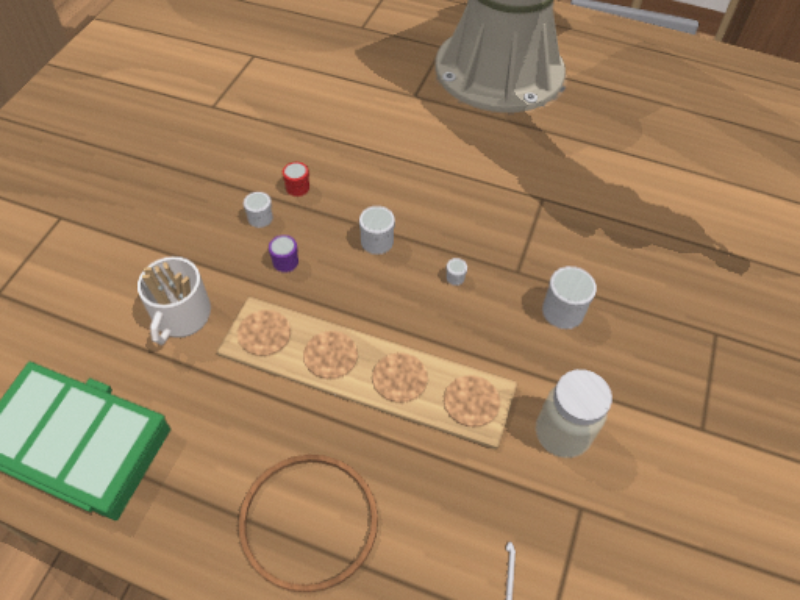

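Top view (800x600): mug at (565,235) is off the -y end and the jar at (258,238) off the +y end, so disc_1 (490,243) takes the small tin and disc_4 (330,243) the largest. Candidates are largest (278,341), small (373,346), large (449,357) and medium (554,347). The look-alikes are purple (511,311) and red (540,392). Only the plain aluminium one at (554,347) fits tin_medium. I'll confirm it in enlarged crops.

Run:
```python
from h import *
t=load('top0')['image'];s=load('scene0')['image']
a=cv2.resize(t[180:265,155:375],None,fx=3.6,fy=3.6,interpolation=cv2.INTER_CUBIC)   # top
b=cv2.resize(t[135:180,190:335],None,fx=5.4,fy=5.4,interpolation=cv2.INTER_CUBIC)
print(a.shape,b.shape)
w=max(a.shape[1],b.shape[1]); p=lambda i:cv2.copyMakeBorder(i,0,0,0,w-i.shape[1],0)
cv2.imwrite('pics/ctop.png',np.vstack([p(a),p(b)]))
c=cv2.resize(s[95:215,150:390],None,fx=3.3,fy=3.3,interpolation=cv2.INTER_CUBIC)
cv2.imwrite('pics/cscene.png',c)
```

```text
(306, 792, 3) (243, 783, 3)
```

View pics/ctop.png

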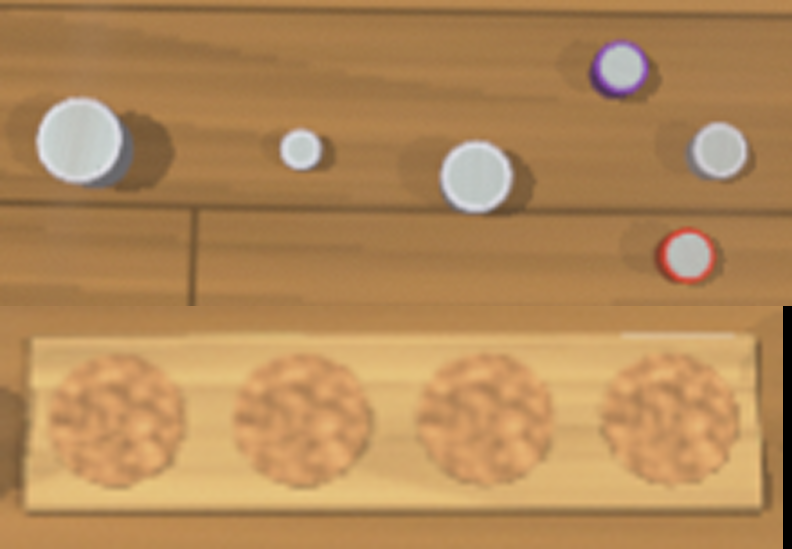

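View pics/cscene.png

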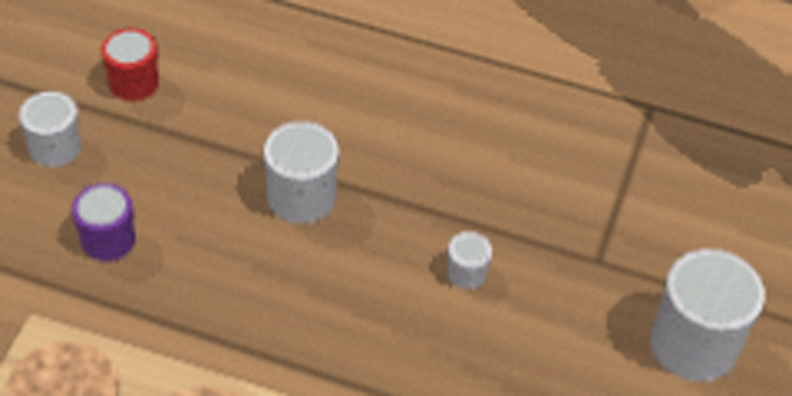

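The crops confirm it: plain aluminium medium is at top-crop (719,151) and scene-crop (49,113), with the red and purple ones separate. Lids in the top crop: largest (80,140), small (301,149), large (477,177). Lids in the scene crop: largest (715,290), small (470,249), large (301,150).

Run:
```python
from h import *
t=load('top0');s=load('scene0')
H=dict(small=.026,medium=.036,large=.048,largest=.060)
R=dict(small=14,medium=19,large=24,largest=29)
A=dict(small=(301,149),medium=(719,151),large=(477,177),largest=(80,140))
B=dict(small=(470,249),medium=(49,113),large=(301,150),largest=(715,290))
m=lambda p,o,k:(o[0]+(p[0]+.5)/k-.5,o[1]+(p[1]+.5)/k-.5)
def cloud(c):
    v,u=np.mgrid[0:384,0:512]; o,_=ray(c,0,0)
    d=np.stack([(u-c['cx'])/c['fx'],(v-c['cy'])/c['fy']],-1); q=d.copy()
    for _ in range(20): q=d/(1+c['k1']*(q**2).sum(-1,keepdims=True))
    T=w_T_c(c); P=np.concatenate([q,np.ones((384,512,1))],-1)*c['z_map'][...,None]
    return (P@T[:3,:3].T+T[:3,3])[c['z_map']>0]
Ct,Cs=cloud(t),cloud(s)
def dz(C,p,h,r):
    k=C[(np.hypot(*(C[:,:2]-p[:2]).T)<r)&(abs(C[:,2]-h)<.008)]
    return np.r_[(k[:,:2].max(0)+k[:,:2].min(0))/2,np.median(k[:,2])] if len(k) else None
np.set_printoptions(precision=4,suppress=True)
for n in H:
    a=m(A[n],(155,180),3.6);b=m(B[n],(150,95),3.3)
    p,e=tri(ray(t,*a),ray(s,*b)); print(n,p,e,at_z(t,*a,H[n]),at_z(s,*b,H[n]),'depth',dz(Ct,p,H[n],R[n]/1000+.006),dz(Cs,p,H[n],R[n]/1000+.006))
D=[(670,113),(485,114),(302,114),(118,114)];E=[(264,332),(331,354),(400,377),(473,401)]
for i in range(4):
    a=m(D[i],(190,135),5.4);b=m(E[i],(0,0),800/512)
    p,e=tri(ray(t,*a),ray(s,*b)); print('disc',i+1,p,e,at_z(t,*a,.015),at_z(s,*b,.015),dz(Ct,p,.015,.025))
```

```text
small [0.4518 0.0644 0.0257] 0.0005198154657093995 [0.4518 0.0641 0.026 ] [0.4519 0.0647 0.026 ] depth [0.4512 0.0649 0.0251] [0.4533 0.065  0.0268]
medium [ 0.4526 -0.2259  0.0345] 1.661533223816114e-05 [ 0.4524 -0.2255  0.036 ] [ 0.4537 -0.225   0.036 ] depth [ 0.454  -0.2256  0.0355] [ 0.4552 -0.2262  0.0361]
large [ 0.4318 -0.0563  0.0465] 0.0004806649203127716 [ 0.4317 -0.0564  0.048 ] [ 0.433  -0.0556  0.048 ] depth [ 0.4314 -0.055   0.047 ] [ 0.4336 -0.0555  0.048 ]
largest [0.4515 0.2129 0.0577] 0.0007539640352648894 [0.4512 0.212  0.06  ] [0.4532 0.2131 0.06  ] depth [0.4507 0.2126 0.0594] [0.453  0.2133 0.06  ]
disc 1 [ 0.6287 -0.1296  0.0136] 0.00015299394163341241 [ 0.6282 -0.1293  0.015 ] [ 0.6294 -0.1291  0.015 ] [ 0.6288 -0.1302  0.0145]
disc 2 [ 0.6269 -0.0391  0.0131] 0.00018142996419248943 [ 0.6263 -0.0391  0.015 ] [ 0.6278 -0.0385  0.015 ] [ 0.6271 -0.0392  0.0147]
disc 3 [0.6257 0.0503 0.0126] 0.0009867383141127341 [0.6251 0.0497 0.015 ] [0.6268 0.0511 0.015 ] [0.6255 0.051  0.0144]
disc 4 [0.6246 0.1409 0.0123] 0.002796738715130093 [0.624  0.1392 0.015 ] [0.6256 0.1424 0.015 ] [0.6246 0.1406 0.0145]
```

Two views and depth agree to within about 1–2 mm. Tins stand at: small (.452,.0645), medium (.4535,-.2255), large (.4325,-.056) and largest (.452,.2128). Disc 1 is at (.629,-.1295) and disc 4 at (.6248,.1405). I'll turn the closing line to world x and start with the largest tin.

carry_out(
  moves=[
    {"tx":3.2,"ty":-5,"tz":-1.3,"wz":-0.1836,"claw":-1},
    {"tx":3.2,"ty":-5,"tz":-1.3,"wz":-0.1836,"claw":-1},
    {"tx":3.2,"ty":-5,"tz":-1.3,"wz":-0.1836,"claw":-1},
    {"tx":3.2,"ty":-5,"tz":-1.3,"wz":-0.1836,"claw":-1},
    {"tx":3.2,"ty":-5,"tz":-1.3,"wz":-0.1836,"claw":-1},
    {"tx":3.2,"ty":-5,"tz":-1.3,"wz":-0.1836,"claw":-1},
    {"claw":-1},
    {"claw":-1},
  ],
  newtons=30,
)

```text
invalid input at $.moves[0]: expected keys tx, ty, tz, wx, wy, wz, claw
```

All keys are needed in every row.

carry_out(
  moves=[
    {"tx":3.2,"ty":-5,"tz":-1.3,"wx":0,"wy":0,"wz":-0.1836,"claw":-1},
    {"tx":3.2,"ty":-5,"tz":-1.3,"wx":0,"wy":0,"wz":-0.1836,"claw":-1},
    {"tx":3.2,"ty":-5,"tz":-1.3,"wx":0,"wy":0,"wz":-0.1836,"claw":-1},
    {"tx":3.2,"ty":-5,"tz":-1.3,"wx":0,"wy":0,"wz":-0.1836,"claw":-1},
    {"tx":3.2,"ty":-5,"tz":-1.3,"wx":0,"wy":0,"wz":-0.1836,"claw":-1},
    {"tx":3.2,"ty":-5,"tz":-1.3,"wx":0,"wy":0,"wz":-0.1836,"claw":-1},
    {"tx":0,"ty":0,"tz":0,"wx":0,"wy":0,"wz":0,"claw":-1},
    {"tx":0,"ty":0,"tz":0,"wx":0,"wy":0,"wz":0,"claw":-1},
  ],
  newtons=30,
)

```text
clock: 1.1
tcp_pos: [0.4514, 0.2129, 0.1294]
orientation: [-0.0, 0.707, 0.707, -0.0]
wrist_force: [-0.2, 0.1, 0.0]
finger_gap: 0.0855
grip_force: 0.0
```

carry_out(
  moves=[
    {"tx":0,"ty":0,"tz":-3,"wx":0,"wy":0,"wz":0,"claw":-1},
    {"tx":0,"ty":0,"tz":-3,"wx":0,"wy":0,"wz":0,"claw":-1},
    {"tx":0,"ty":0,"tz":-3,"wx":0,"wy":0,"wz":0,"claw":-1},
    {"tx":0,"ty":0,"tz":-2,"wx":0,"wy":0,"wz":0,"claw":-1},
    {"tx":0,"ty":0,"tz":-0.7,"wx":0,"wy":0,"wz":0,"claw":-1},
    {"tx":0,"ty":0,"tz":0,"wx":0,"wy":0,"wz":0,"claw":1},
    {"tx":0,"ty":0,"tz":0,"wx":0,"wy":0,"wz":0,"claw":1},
    {"tx":0,"ty":0,"tz":0,"wx":0,"wy":0,"wz":0,"claw":1},
  ],
  newtons=30,
)

```text
clock: 2.1
tcp_pos: [0.4523, 0.2137, 0.0137]
orientation: [0.0, 0.707, 0.707, 0.001]
wrist_force: [-1.7, 1.3, 4.2]
finger_gap: 0.057
grip_force: 32.8
```

carry_out(
  moves=[
    {"tx":0,"ty":0,"tz":3,"wx":0,"wy":0,"wz":0,"claw":1},
    {"tx":0,"ty":0,"tz":4,"wx":0,"wy":0,"wz":0,"claw":1},
    {"tx":3.5,"ty":-1.5,"tz":0,"wx":0,"wy":0,"wz":0,"claw":1},
    {"tx":4,"ty":-1.7,"tz":0,"wx":0,"wy":0,"wz":0,"claw":1},
    {"tx":4,"ty":-1.7,"tz":0,"wx":0,"wy":0,"wz":0,"claw":1},
    {"tx":4,"ty":-1.7,"tz":0,"wx":0,"wy":0,"wz":0,"claw":1},
    {"tx":1.8,"ty":-0.7,"tz":0,"wx":0,"wy":0,"wz":0,"claw":1},
    {"tx":0,"ty":0,"tz":0,"wx":0,"wy":0,"wz":0,"claw":1},
  ],
)

```text
clock: 3.1
tcp_pos: [0.626, 0.1388, 0.0821]
orientation: [0.0, 0.708, 0.707, -0.0]
wrist_force: [-0.8, 0.8, -2.9]
finger_gap: 0.0566
grip_force: 33.5
```

```bash
python3 -c "
from h import *
s=env.get_state();print(s['tcp_pos'],s['wrist_force'],s['finger_gap'],s['grip_force'])"
```

```text
[0.62601986 0.13884102 0.08209681] [-0.82237036  0.84031322 -2.87698679] 0.05658304447801051 33.498069047927856
```

carry_out(
  moves=[
    {"tx":0,"ty":0,"tz":-2.5,"wx":0,"wy":0,"wz":0,"claw":1},
    {"tx":0,"ty":0,"tz":-2,"wx":0,"wy":0,"wz":0,"claw":1},
    {"tx":0,"ty":0,"tz":-0.6,"wx":0,"wy":0,"wz":0,"claw":1},
    {"tx":0,"ty":0,"tz":-0.3,"wx":0,"wy":0,"wz":0,"claw":1},
    {"tx":0,"ty":0,"tz":0,"wx":0,"wy":0,"wz":0,"claw":1},
  ],
)

```text
clock: 3.72
tcp_pos: [0.6251, 0.1402, 0.0294]
orientation: [0.0, 0.707, 0.707, 0.0]
wrist_force: [0.1, 0.1, -1.2]
finger_gap: 0.057
grip_force: 33.5
```

carry_out(
  moves=[
    {"tx":0,"ty":0,"tz":-0.05,"wx":0,"wy":0,"wz":0,"claw":1},
    {"tx":0,"ty":0,"tz":0,"wx":0,"wy":0,"wz":0,"claw":-1},
    {"tx":0,"ty":0,"tz":0,"wx":0,"wy":0,"wz":0,"claw":-1},
    {"tx":0,"ty":0,"tz":2.05,"wx":0,"wy":0,"wz":0,"claw":-1},
    {"tx":0,"ty":0,"tz":4,"wx":0,"wy":0,"wz":0,"claw":-1},
    {"tx":0,"ty":0,"tz":3,"wx":0,"wy":0,"wz":0,"claw":-1},
    {"tx":-4,"ty":-4,"tz":0,"wx":0,"wy":0,"wz":0,"claw":-1},
    {"tx":-4,"ty":-4,"tz":0,"wx":0,"wy":0,"wz":0,"claw":-1},
  ],
)

```text
clock: 4.72
tcp_pos: [0.5449, 0.0594, 0.1194]
orientation: [0.001, 0.706, 0.708, 0.001]
wrist_force: [0.4, -1.1, 0.5]
finger_gap: 0.0856
grip_force: 0.0
```

carry_out(
  moves=[
    {"tx":-4,"ty":-4,"tz":0,"wx":0,"wy":0,"wz":0,"claw":-0.8},
    {"tx":-4,"ty":-4,"tz":0,"wx":0,"wy":0,"wz":0,"claw":-0.8},
    {"tx":-3.25,"ty":-3.6,"tz":0,"wx":0,"wy":0,"wz":0,"claw":-0.8},
    {"tx":0,"ty":0,"tz":0,"wx":0,"wy":0,"wz":0,"claw":-0.8},
    {"tx":0,"ty":0,"tz":0,"wx":0,"wy":0,"wz":0,"claw":-0.8},
  ],
)

```text
clock: 5.35
tcp_pos: [0.4331, -0.0563, 0.1192]
orientation: [0.001, 0.707, 0.707, 0.001]
wrist_force: [0.0, -0.6, 0.2]
finger_gap: 0.0769
grip_force: 0.0
```

```bash
python3 -c "
from h import *
c=snap('top','top1'); s=c['state'];print(s['tcp_pos'],s['finger_gap'])
w=snap('wrist','w1')
cv2.imwrite('pics/v1.png',np.hstack([cv2.resize(c['image'][110:260,130:390],(400,231)),cv2.resize(w['image'],(308,231))]))"
```

```text
[ 0.43309572 -0.05626391  0.11922292] 0.07687050611518748
```

View pics/v1.png

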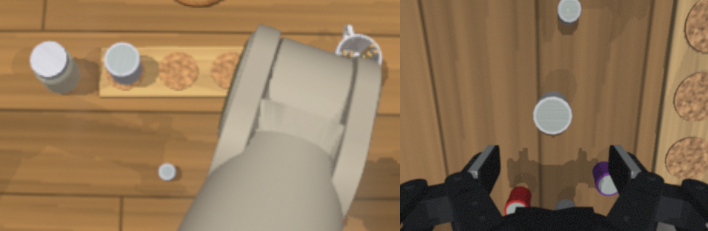

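Left panel: largest tin upright on disc 4 at (122,62). Right panel: the wrist view shows the large tin at (552,115), roughly midway between the fingers. I'll go down for it.

carry_out(
  moves=[
    {"tx":0,"ty":0,"tz":-3,"wx":0,"wy":0,"wz":0,"claw":-0.8},
    {"tx":0,"ty":0,"tz":-3,"wx":0,"wy":0,"wz":0,"claw":-0.8},
    {"tx":0,"ty":0,"tz":-3,"wx":0,"wy":0,"wz":0,"claw":-0.8},
    {"tx":0,"ty":0,"tz":-1.5,"wx":0,"wy":0,"wz":0,"claw":-0.8},
    {"tx":0,"ty":0,"tz":-0.8,"wx":0,"wy":0,"wz":0,"claw":-0.8},
    {"tx":0,"ty":0,"tz":0,"wx":0,"wy":0,"wz":0,"claw":1},
    {"tx":0,"ty":0,"tz":0,"wx":0,"wy":0,"wz":0,"claw":1},
    {"tx":0,"ty":0,"tz":0,"wx":0,"wy":0,"wz":0,"claw":1},
  ],
)

```text
clock: 6.45
tcp_pos: [0.4331, -0.0562, 0.0063]
orientation: [0.001, 0.707, 0.707, 0.0]
wrist_force: [0.9, -0.2, 1.0]
finger_gap: 0.0469
grip_force: 30.9
```

carry_out(
  moves=[
    {"tx":0,"ty":0,"tz":3,"wx":0,"wy":0,"wz":0,"claw":1},
    {"tx":0,"ty":0,"tz":4,"wx":0,"wy":0,"wz":0,"claw":1},
    {"tx":3.5,"ty":1.95,"tz":0,"wx":0,"wy":0,"wz":0,"claw":1},
    {"tx":4.5,"ty":2.5,"tz":0,"wx":0,"wy":0,"wz":0,"claw":1},
    {"tx":4.5,"ty":2.5,"tz":0,"wx":0,"wy":0,"wz":0,"claw":1},
    {"tx":4.5,"ty":2.5,"tz":0,"wx":0,"wy":0,"wz":0,"claw":1},
    {"tx":2.3,"ty":1.2,"tz":0,"wx":0,"wy":0,"wz":0,"claw":1},
    {"tx":0,"ty":0,"tz":0,"wx":0,"wy":0,"wz":0,"claw":1},
  ],
)

```text
clock: 7.45
tcp_pos: [0.6267, 0.0513, 0.0754]
orientation: [0.0, 0.706, 0.708, 0.0]
wrist_force: [-1.1, -0.0, -1.3]
finger_gap: 0.0465
grip_force: 31.4
```

carry_out(
  moves=[
    {"tx":0,"ty":0,"tz":-2.5,"wx":0,"wy":0,"wz":0,"claw":1},
    {"tx":0,"ty":0,"tz":-2,"wx":0,"wy":0,"wz":0,"claw":1},
    {"tx":0,"ty":0,"tz":-0.6,"wx":0,"wy":0,"wz":0,"claw":1},
    {"tx":0,"ty":0,"tz":-0.3,"wx":0,"wy":0,"wz":0,"claw":1},
    {"tx":0,"ty":0,"tz":-0.05,"wx":0,"wy":0,"wz":0,"claw":1},
    {"tx":0,"ty":0,"tz":0,"wx":0,"wy":0,"wz":0,"claw":1},
  ],
)

```text
clock: 8.2
tcp_pos: [0.6259, 0.0504, 0.022]
orientation: [0.001, 0.707, 0.707, 0.0]
wrist_force: [-0.2, 0.4, -1.0]
finger_gap: 0.0468
grip_force: 31.4
```

carry_out(
  moves=[
    {"tx":0,"ty":0,"tz":0,"wx":0,"wy":0,"wz":0,"claw":-0.8},
    {"tx":0,"ty":0,"tz":0,"wx":0,"wy":0,"wz":0,"claw":-0.8},
    {"tx":0,"ty":0,"tz":2,"wx":0,"wy":0,"wz":0,"claw":-0.8},
    {"tx":0,"ty":0,"tz":4,"wx":0,"wy":0,"wz":0,"claw":-0.8},
    {"tx":-2,"ty":0.2,"tz":2,"wx":0,"wy":0,"wz":0,"claw":-0.6},
    {"tx":-5,"ty":0.4,"tz":0,"wx":0,"wy":0,"wz":0,"claw":-0.4},
    {"tx":-5,"ty":0.4,"tz":0,"wx":0,"wy":0,"wz":0,"claw":-0.4},
    {"tx":-5.35,"ty":0.4,"tz":0,"wx":0,"wy":0,"wz":0,"claw":-0.4},
  ],
)

```text
clock: 9.2
tcp_pos: [0.4507, 0.0646, 0.1014]
orientation: [0.0, 0.707, 0.707, 0.0]
wrist_force: [-0.1, 0.2, 1.1]
finger_gap: 0.0599
grip_force: 0.0
```

carry_out(
  moves=[
    {"tx":0,"ty":0,"tz":-2,"wx":0,"wy":0,"wz":0,"claw":-0.4},
    {"tx":0,"ty":0,"tz":-3,"wx":0,"wy":0,"wz":0,"claw":-0.4},
    {"tx":0,"ty":0,"tz":-3,"wx":0,"wy":0,"wz":0,"claw":-0.4},
    {"tx":0,"ty":0,"tz":-1,"wx":0,"wy":0,"wz":0,"claw":-0.4},
    {"tx":0,"ty":0,"tz":-0.8,"wx":0,"wy":0,"wz":0,"claw":-0.4},
    {"tx":0,"ty":0,"tz":0,"wx":0,"wy":0,"wz":0,"claw":-0.4},
  ],
)

```text
clock: 9.95
tcp_pos: [0.4521, 0.0645, 0.0033]
orientation: [0.0, 0.707, 0.707, 0.0]
wrist_force: [-0.3, 0.2, 0.1]
finger_gap: 0.0597
grip_force: 0.0
```

carry_out(
  moves=[
    {"tx":0,"ty":0,"tz":-0.15,"wx":0,"wy":0,"wz":0,"claw":0},
    {"tx":0,"ty":0,"tz":0,"wx":0,"wy":0,"wz":0,"claw":1},
    {"tx":0,"ty":0,"tz":0,"wx":0,"wy":0,"wz":0,"claw":1},
    {"tx":0,"ty":0,"tz":0,"wx":0,"wy":0,"wz":0,"claw":1},
  ],
)

```text
clock: 10.45
tcp_pos: [0.4522, 0.0645, 0.0023]
orientation: [0.0, 0.707, 0.707, 0.0]
wrist_force: [-1.8, -0.4, 6.7]
finger_gap: 0.0001
grip_force: 3.3
```

Fingers shut fully, so the tin wasn't held. I'll look before doing anything else.

```bash
python3 -c "
from h import *
c=snap('scene','s2'); w=snap('wrist','w2'); s=env.get_state();print(s['tcp_pos'],s['finger_gap'],s['wrist_force'])
cv2.imwrite('pics/v2.png',np.hstack([cv2.resize(c['image'][60:300,100:420],(400,300)),cv2.resize(w['image'],(400,300))]))"
```

```text
[0.45222048 0.06450782 0.00235763] 8.45140531873409e-05 [-2.20796682  0.17534017  7.24564554]
```

View pics/v2.png

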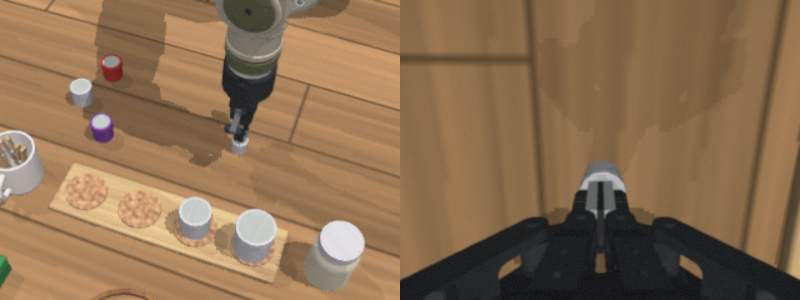

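```bash
python3 -c "
from h import *
c=load('s2'); w=load('w2')
cv2.imwrite('pics/v3.png',np.hstack([cv2.resize(c['image'][120:190,250:330],(480,420),interpolation=cv2.INTER_CUBIC),cv2.resize(w['image'][190:310,210:300],(315,420),interpolation=cv2.INTER_CUBIC)]))"
```

```text
(no output)
```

View pics/v3.png

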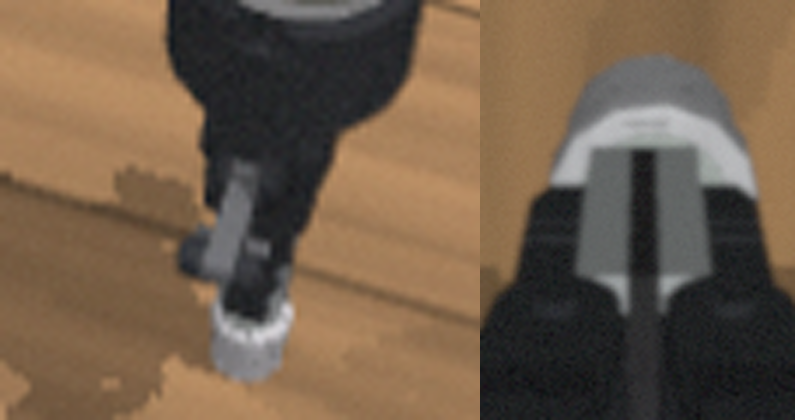

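Both crops show the shut pads resting on the small tin's lid, and the tin still looks upright at (250,345). The pads slid up and over the lid. I'll lift off and re-measure.

carry_out(
  moves=[
    {"tx":0,"ty":0,"tz":2,"wx":0,"wy":0,"wz":0,"claw":1},
    {"tx":0,"ty":0,"tz":4,"wx":0,"wy":0,"wz":0,"claw":1},
    {"tx":0,"ty":0,"tz":4,"wx":0,"wy":0,"wz":0,"claw":0.3},
    {"tx":0,"ty":-4,"tz":0,"wx":0,"wy":0,"wz":0,"claw":-0.4},
    {"tx":0,"ty":-4,"tz":0,"wx":0,"wy":0,"wz":0,"claw":-0.4},
    {"tx":0,"ty":0,"tz":0,"wx":0,"wy":0,"wz":0,"claw":-0.4},
    {"tx":0,"ty":0,"tz":0,"wx":0,"wy":0,"wz":0,"claw":-0.4},
  ],
)

```text
clock: 11.42
tcp_pos: [0.4516, -0.0153, 0.1015]
orientation: [-0.0, 0.707, 0.707, 0.0]
wrist_force: [0.4, 0.7, -0.3]
finger_gap: 0.0597
grip_force: 0.0
```

```bash
python3 -c "
from h import *
c=snap('scene','s3'); w=snap('wrist','w3'); s=env.get_state();print(s['tcp_pos'],s['finger_gap'],s['wrist_force'],w['state']['orientation'])
print(w['hand_eye'])
cv2.imwrite('pics/v4.png',np.hstack([cv2.resize(c['image'][120:210,250:340],(400,400),interpolation=cv2.INTER_CUBIC),cv2.resize(w['image'],(400,400*384//512)).copy() if 0 else cv2.copyMakeBorder(cv2.resize(w['image'],(400,300)),0,100,0,0,0)]))"
```

```text
[ 0.45159415 -0.01471277  0.10145645] 0.05990499598417634 [-0.00872526  0.34892068 -0.02532094] [-2.60866870e-04  7.06842546e-01  7.07370869e-01  3.41993354e-05]
[[ 2.42667971e-04 -9.64094048e-01 -2.65560930e-01  6.66887216e-02]
 [ 9.99999959e-01  2.75037930e-04 -8.47054968e-05  5.21562458e-04]
 [ 1.54703394e-04 -2.65560899e-01  9.64094075e-01 -1.66716606e-01]
 [ 0.00000000e+00  0.00000000e+00  0.00000000e+00  1.00000000e+00]]
```

View pics/v4.png

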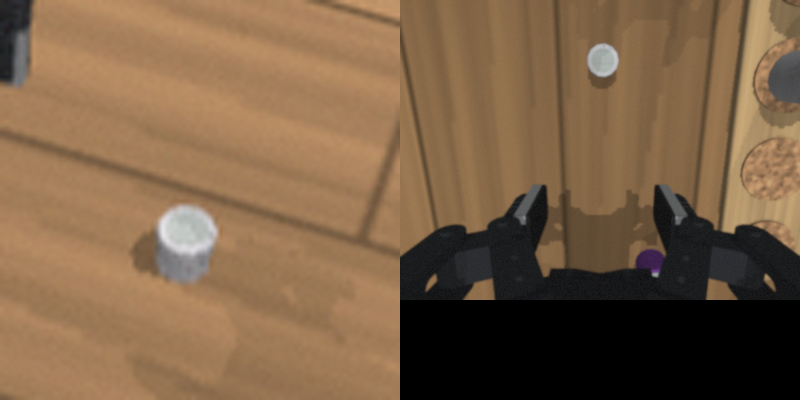

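Left panel: the small tin is upright at (187,228), undamaged and about in place. I'll use depth to see where the fingertips really are relative to the TCP, both shut (s2) and at a 60 mm gap (s3), and relocate the tin.

```bash
cat >> h.py <<'E'
def cloud(c):
    v,u=np.mgrid[0:384,0:512]
    d=np.stack([(u-c['cx'])/c['fx'],(v-c['cy'])/c['fy']],-1); q=d.copy()
    for _ in range(20): q=d/(1+c['k1']*(q**2).sum(-1,keepdims=True))
    T=w_T_c(c); P=np.concatenate([q,np.ones((384,512,1))],-1)*c['z_map'][...,None]
    return (P@T[:3,:3].T+T[:3,3])[c['z_map']>0]
E
python3 - <<'E'
from h import *
np.set_printoptions(precision=4,suppress=True)
for n in('s2','s3','w2','w3'):
    c=load(n);C=cloud(c);p=np.array(c['state']['tcp_pos'])
    k=C[(abs(C[:,0]-p[0])<.05)&(abs(C[:,1]-p[1])<.014)&(C[:,2]>.004)&(C[:,2]<p[2]+.06)]
    print(n,p,len(k)); h,e=np.histogram(k[:,2]-p[2],bins=np.arange(-.03,.06,.004)); print(dict(zip((e[:-1]*1000).round(),h)))
    if n=='s3':
        for q in k[np.argsort(k[:,2])][:8]: print(q-p)
m=lambda p,o,k:(o[0]+(p[0]+.5)/k-.5,o[1]+(p[1]+.5)/k-.5)
a=m((187,228),(250,120),400/90);b=m((203,60),(0,0),400/512)
s,w=load('s3'),load('w3')
print(tri(ray(s,*a),ray(w,*b)),at_z(s,*a,.026),at_z(w,*b,.026))
E
```

```text
s2 [0.4522 0.0645 0.0023] 179
{np.float64(-30.0): np.int64(0), np.float64(-26.0): np.int64(0), np.float64(-22.0): np.int64(0), np.float64(-18.0): np.int64(0), np.float64(-14.0): np.int64(0), np.float64(-10.0): np.int64(0), np.float64(-6.0): np.int64(0), np.float64(-2.0): np.int64(2), np.float64(2.0): np.int64(15), np.float64(6.0): np.int64(16), np.float64(10.0): np.int64(9), np.float64(14.0): np.int64(11), np.float64(18.0): np.int64(17), np.float64(22.0): np.int64(46), np.float64(26.0): np.int64(10), np.float64(30.0): np.int64(6), np.float64(34.0): np.int64(16), np.float64(38.0): np.int64(12), np.float64(42.0): np.int64(9), np.float64(46.0): np.int64(6), np.float64(50.0): np.int64(3), np.float64(54.0): np.int64(1)}
s3 [ 0.4516 -0.0153  0.1015] 197
{np.float64(-30.0): np.int64(0), np.float64(-26.0): np.int64(0), np.float64(-22.0): np.int64(0), np.float64(-18.0): np.int64(0), np.float64(-14.0): np.int64(0), np.float64(-10.0): np.int64(0), np.float64(-6.0): np.int64(0), np.float64(-2.0): np.int64(0), np.float64(2.0): np.int64(0), np.float64(6.0): np.int64(0), np.float64(10.0): np.int64(
[... 1453 characters left out ...]
np.int64(0), np.float64(-14.0): np.int64(0), np.float64(-10.0): np.int64(0), np.float64(-6.0): np.int64(0), np.float64(-2.0): np.int64(0), np.float64(2.0): np.int64(0), np.float64(6.0): np.int64(0), np.float64(10.0): np.int64(0), np.float64(14.0): np.int64(0), np.float64(18.0): np.int64(0), np.float64(22.0): np.int64(0), np.float64(26.0): np.int64(31), np.float64(30.0): np.int64(214), np.float64(34.0): np.int64(372), np.float64(38.0): np.int64(426), np.float64(42.0): np.int64(499), np.float64(46.0): np.int64(542), np.float64(50.0): np.int64(574), np.float64(54.0): np.int64(654)}
(array([0.4545, 0.0648, 0.0265]), np.float64(0.0003465393335890301)) [0.4542 0.0646 0.026 ] [0.4545 0.065  0.026 ]
```

Odd: at a 60 mm gap the tips stand about 27 mm behind the reported TCP, more than the text implies. I'll measure the tip setback in free air at about a 28 mm gap, and shut.

carry_out(
  moves=[
    {"tx":0,"ty":0,"tz":0,"wx":0,"wy":0,"wz":0,"claw":0.34},
    {"tx":0,"ty":0,"tz":0,"wx":0,"wy":0,"wz":0,"claw":0.34},
    {"tx":0,"ty":0,"tz":0,"wx":0,"wy":0,"wz":0,"claw":0.34},
  ],
)

```text
clock: 11.9
tcp_pos: [0.4518, -0.0152, 0.1016]
orientation: [0.0, 0.707, 0.707, 0.0]
wrist_force: [0.3, -0.3, -0.9]
finger_gap: 0.0284
grip_force: 0.0
```

```bash
cat > tip.py <<'E'
from h import *
import sys
for n in('wrist','scene'):
    c=snap(n,sys.argv[1]+n);C=cloud(c);p=np.array(c['state']['tcp_pos'])
    k=C[(abs(C[:,0]-p[0])<.05)&(abs(C[:,1]-p[1])<.014)&(C[:,2]>p[2]-.03)&(C[:,2]<p[2]+.04)]
    print(n,p,c['state']['finger_gap'],((np.sort(k[:,2])-p[2])[:8]*1000).round(1))
E
python3 tip.py g1
```

```text
wrist [ 0.4518372  -0.01518468  0.1016085 ] 0.028363205678659246 [24.4 24.6 25.  25.1 25.3 25.5 25.5 25.6]
scene [ 0.45180935 -0.01526718  0.10159004] 0.02820504873878058 [23.3 24.9 25.4 26.4 26.5 27.  27.3 27.7]
```

carry_out(
  moves=[
    {"tx":0,"ty":0,"tz":0,"wx":0,"wy":0,"wz":0,"claw":1},
    {"tx":0,"ty":0,"tz":0,"wx":0,"wy":0,"wz":0,"claw":1},
    {"tx":0,"ty":0,"tz":0,"wx":0,"wy":0,"wz":0,"claw":1},
  ],
)

```text
clock: 12.38
tcp_pos: [0.4519, -0.0156, 0.1016]
orientation: [0.0, 0.707, 0.707, 0.0]
wrist_force: [-0.2, 0.7, -0.5]
finger_gap: 0.0
grip_force: 0.0
```

```bash
python3 tip.py g2
```

```text
wrist [ 0.45185638 -0.01555953  0.10164582] 8.51262824289979e-06 [27.9 28.  28.  28.2 28.2 28.2 28.4 28.4]
scene [ 0.45183617 -0.01557916  0.10161356] -0.0001760606418471817 [22.1 25.  25.1 27.3 27.9 28.  29.4 29.4]
```

The tips really are about 24 mm behind the reported TCP, seen consistently from both cameras and by contact. So the small tin needs TCP z ≈ -0.014. I'll approach with a force check.

carry_out(
  moves=[
    {"tx":0.2,"ty":4,"tz":0,"wx":0,"wy":0,"wz":0,"claw":-0.4},
    {"tx":0,"ty":4,"tz":0,"wx":0,"wy":0,"wz":0,"claw":-0.4},
    {"tx":0,"ty":0,"tz":-3,"wx":0,"wy":0,"wz":0,"claw":-0.4},
    {"tx":0,"ty":0,"tz":-4,"wx":0,"wy":0,"wz":0,"claw":-0.4},
    {"tx":0,"ty":0,"tz":-3,"wx":0,"wy":0,"wz":0,"claw":-0.4},
    {"tx":0,"ty":0,"tz":-0.8,"wx":0,"wy":0,"wz":0,"claw":-0.4},
    {"tx":0,"ty":0,"tz":-0.4,"wx":0,"wy":0,"wz":0,"claw":-0.4},
    {"tx":0,"ty":0,"tz":0,"wx":0,"wy":0,"wz":0,"claw":-0.4},
  ],
)

```text
clock: 13.48
tcp_pos: [0.4547, 0.0644, -0.0096]
orientation: [0.001, 0.707, 0.707, 0.001]
wrist_force: [-0.1, 0.6, -0.1]
finger_gap: 0.0596
grip_force: 0.0
```

carry_out(
  moves=[
    {"tx":0,"ty":0,"tz":-0.4,"wx":0,"wy":0,"wz":0,"claw":-0.2},
    {"tx":0,"ty":0,"tz":0,"wx":0,"wy":0,"wz":0,"claw":1},
    {"tx":0,"ty":0,"tz":0,"wx":0,"wy":0,"wz":0,"claw":1},
    {"tx":0,"ty":0,"tz":0,"wx":0,"wy":0,"wz":0,"claw":1},
  ],
)

```text
clock: 13.98
tcp_pos: [0.4541, 0.0645, -0.0139]
orientation: [0.0, 0.707, 0.707, 0.0]
wrist_force: [0.0, 0.4, 4.9]
finger_gap: 0.0268
grip_force: 29.5
```

carry_out(
  moves=[
    {"tx":0,"ty":0,"tz":3,"wx":0,"wy":0,"wz":0,"claw":1},
    {"tx":0,"ty":0,"tz":5,"wx":0,"wy":0,"wz":0,"claw":1},
    {"tx":3,"ty":-3.4,"tz":0,"wx":0,"wy":0,"wz":0,"claw":1},
    {"tx":4,"ty":-4.4,"tz":0,"wx":0,"wy":0,"wz":0,"claw":1},
    {"tx":4,"ty":-4.4,"tz":0,"wx":0,"wy":0,"wz":0,"claw":1},
    {"tx":4,"ty":-4.4,"tz":0,"wx":0,"wy":0,"wz":0,"claw":1},
    {"tx":2.5,"ty":-2.8,"tz":0,"wx":0,"wy":0,"wz":0,"claw":1},
    {"tx":0,"ty":0,"tz":0,"wx":0,"wy":0,"wz":0,"claw":1},
  ],
)

```text
clock: 14.98
tcp_pos: [0.6303, -0.1321, 0.0647]
orientation: [0.0, 0.708, 0.706, 0.0]
wrist_force: [-0.8, 0.8, -0.5]
finger_gap: 0.0265
grip_force: 29.8
```

carry_out(
  moves=[
    {"tx":0,"ty":0,"tz":-3,"wx":0,"wy":0,"wz":0,"claw":1},
    {"tx":0,"ty":0,"tz":-2.5,"wx":0,"wy":0,"wz":0,"claw":1},
    {"tx":0,"ty":0,"tz":-0.6,"wx":0,"wy":0,"wz":0,"claw":1},
    {"tx":0,"ty":0,"tz":-0.3,"wx":0,"wy":0,"wz":0,"claw":1},
    {"tx":0,"ty":0,"tz":-0.05,"wx":0,"wy":0,"wz":0,"claw":1},
    {"tx":0,"ty":0,"tz":0,"wx":0,"wy":0,"wz":0,"claw":1},
  ],
)

```text
clock: 15.72
tcp_pos: [0.6295, -0.1296, 0.0022]
orientation: [0.001, 0.707, 0.707, 0.0]
wrist_force: [0.1, 0.1, -0.0]
finger_gap: 0.0267
grip_force: 29.8
```

carry_out(
  moves=[
    {"tx":0,"ty":0,"tz":0,"wx":0,"wy":0,"wz":0,"claw":-0.4},
    {"tx":0,"ty":0,"tz":0,"wx":0,"wy":0,"wz":0,"claw":-0.4},
    {"tx":0,"ty":0,"tz":2,"wx":0,"wy":0,"wz":0,"claw":-0.4},
    {"tx":0,"ty":0,"tz":4,"wx":0,"wy":0,"wz":0,"claw":-0.4},
    {"tx":0,"ty":0,"tz":4,"wx":0,"wy":0,"wz":0,"claw":-0.4},
    {"tx":-4,"ty":-2,"tz":0,"wx":0,"wy":0,"wz":0,"claw":-0.4},
    {"tx":-5,"ty":-2.8,"tz":0,"wx":0,"wy":0,"wz":0,"claw":-0.4},
    {"tx":-5,"ty":-2.8,"tz":0,"wx":0,"wy":0,"wz":0,"claw":-0.4},
  ],
)

```text
clock: 16.73
tcp_pos: [0.4877, -0.2061, 0.1014]
orientation: [0.001, 0.707, 0.708, 0.0]
wrist_force: [0.4, -1.1, 0.8]
finger_gap: 0.0597
grip_force: 0.0
```

carry_out(
  moves=[
    {"tx":-3.5,"ty":-2,"tz":0,"wx":0,"wy":0,"wz":0,"claw":-0.4},
    {"tx":0,"ty":0,"tz":0,"wx":0,"wy":0,"wz":0,"claw":-0.4},
    {"tx":0,"ty":0,"tz":-3,"wx":0,"wy":0,"wz":0,"claw":-0.4},
    {"tx":0,"ty":0,"tz":-4,"wx":0,"wy":0,"wz":0,"claw":-0.4},
    {"tx":0,"ty":0,"tz":-3,"wx":0,"wy":0,"wz":0,"claw":-0.4},
    {"tx":0,"ty":0,"tz":-1.2,"wx":0,"wy":0,"wz":0,"claw":-0.4},
    {"tx":0,"ty":0,"tz":0,"wx":0,"wy":0,"wz":0,"claw":-0.4},
  ],
)

```text
clock: 17.6
tcp_pos: [0.4541, -0.225, -0.0112]
orientation: [-0.0, 0.707, 0.707, 0.0]
wrist_force: [-0.3, -1.0, 1.0]
finger_gap: 0.0597
grip_force: 0.0
```

carry_out(
  moves=[
    {"tx":0,"ty":0,"tz":0,"wx":0,"wy":0,"wz":0,"claw":1},
    {"tx":0,"ty":0,"tz":0,"wx":0,"wy":0,"wz":0,"claw":1},
    {"tx":0,"ty":0,"tz":0,"wx":0,"wy":0,"wz":0,"claw":1},
  ],
)

```text
clock: 17.98
tcp_pos: [0.4552, -0.2263, -0.0095]
orientation: [0.002, 0.707, 0.707, 0.0]
wrist_force: [0.3, 0.4, 6.5]
finger_gap: 0.037
grip_force: 30.6
```

carry_out(
  moves=[
    {"tx":0,"ty":0,"tz":3,"wx":0,"wy":0,"wz":0,"claw":1},
    {"tx":0,"ty":0,"tz":5,"wx":0,"wy":0,"wz":0,"claw":1},
    {"tx":3,"ty":3.2,"tz":0,"wx":0,"wy":0,"wz":0,"claw":1},
    {"tx":4,"ty":4.3,"tz":0,"wx":0,"wy":0,"wz":0,"claw":1},
    {"tx":4,"ty":4.3,"tz":0,"wx":0,"wy":0,"wz":0,"claw":1},
    {"tx":4,"ty":4.3,"tz":0,"wx":0,"wy":0,"wz":0,"claw":1},
    {"tx":2.3,"ty":2.5,"tz":0,"wx":0,"wy":0,"wz":0,"claw":1},
    {"tx":0,"ty":0,"tz":0,"wx":0,"wy":0,"wz":0,"claw":1},
  ],
)

```text
clock: 18.98
tcp_pos: [0.628, -0.0374, 0.0688]
orientation: [0.0, 0.706, 0.709, 0.0]
wrist_force: [-1.9, -1.3, -0.8]
finger_gap: 0.0365
grip_force: 30.5
```

carry_out(
  moves=[
    {"tx":0,"ty":0,"tz":-3,"wx":0,"wy":0,"wz":0,"claw":1},
    {"tx":0,"ty":0,"tz":-2.5,"wx":0,"wy":0,"wz":0,"claw":1},
    {"tx":0,"ty":0,"tz":-0.6,"wx":0,"wy":0,"wz":0,"claw":1},
    {"tx":0,"ty":0,"tz":-0.3,"wx":0,"wy":0,"wz":0,"claw":1},
    {"tx":0,"ty":0,"tz":-0.05,"wx":0,"wy":0,"wz":0,"claw":1},
    {"tx":0,"ty":0,"tz":0,"wx":0,"wy":0,"wz":0,"claw":1},
  ],
)

```text
clock: 19.73
tcp_pos: [0.6277, -0.0398, 0.0056]
orientation: [0.001, 0.707, 0.707, 0.001]
wrist_force: [0.4, 0.1, -0.3]
finger_gap: 0.037
grip_force: 30.5
```

Release, rise and back away toward the robot, clear of the cameras' views.

carry_out(
  moves=[
    {"tx":0,"ty":0,"tz":0,"wx":0,"wy":0,"wz":0,"claw":-0.4},
    {"tx":0,"ty":0,"tz":0,"wx":0,"wy":0,"wz":0,"claw":-0.4},
    {"tx":0,"ty":0,"tz":2,"wx":0,"wy":0,"wz":0,"claw":-0.4},
    {"tx":0,"ty":0,"tz":4,"wx":0,"wy":0,"wz":0,"claw":-0.4},
    {"tx":0,"ty":0,"tz":5,"wx":0,"wy":0,"wz":0,"claw":-0.4},
    {"tx":-4,"ty":0,"tz":2,"wx":0,"wy":0,"wz":0,"claw":-0.4},
    {"tx":-5,"ty":0,"tz":0,"wx":0,"wy":0,"wz":0,"claw":-0.4},
    {"tx":-5,"ty":0,"tz":0,"wx":0,"wy":0,"wz":0,"claw":-0.4},
  ],
)

```text
clock: 20.72
tcp_pos: [0.4859, -0.0395, 0.1351]
orientation: [0.001, 0.707, 0.707, 0.0]
wrist_force: [-0.2, -0.2, 0.3]
finger_gap: 0.0597
grip_force: 0.0
```

carry_out(
  moves=[
    {"tx":-3,"ty":5,"tz":2,"wx":0,"wy":0,"wz":0,"claw":-0.4},
    {"tx":-2,"ty":5,"tz":0,"wx":0,"wy":0,"wz":0,"claw":-0.4},
    {"tx":-1,"ty":6,"tz":0,"wx":0,"wy":0,"wz":0,"claw":-0.4},
    {"tx":-1,"ty":6,"tz":0,"wx":0,"wy":0,"wz":0,"claw":-0.4},
    {"tx":-1,"ty":6,"tz":0,"wx":0,"wy":0,"wz":0,"claw":-0.4},
    {"tx":-1,"ty":6,"tz":0,"wx":0,"wy":0,"wz":0,"claw":-0.4},
    {"tx":-1,"ty":5,"tz":0,"wx":0,"wy":0,"wz":0,"claw":-0.4},
  ],
)

```text
clock: 21.6
tcp_pos: [0.3863, 0.3529, 0.155]
orientation: [0.0, 0.707, 0.708, 0.001]
wrist_force: [0.7, 0.3, 1.7]
finger_gap: 0.06
grip_force: 0.0
```

Run:
```python
from h import *
np.set_printoptions(precision=4,suppress=True)
t=snap('top','t9');s=snap('scene','s9')
cv2.imwrite('pics/v9.png',np.vstack([cv2.resize(t['image'][115:190,130:400],(756,210),interpolation=cv2.INTER_CUBIC),cv2.resize(s['image'][150:310,70:410],(756,356))]))
D=dict(small=(.6288,-.1297,.041,14),medium=(.6271,-.0393,.051,19),large=(.6257,.0507,.063,24),largest=(.6246,.1406,.075,29))
for c in(t,s):
    C=cloud(c)
    for n,(x,y,h,r) in D.items():
        k=C[(np.hypot(C[:,0]-x,C[:,1]-y)<.04)&(abs(C[:,2]-h)<.006)]
        print(n,((k[:,:2].max(0)+k[:,:2].min(0))/2-[x,y])*1000,np.median(k[:,2]),len(k))
```

```text
small [2.0034 0.4415] 0.04044973800480789 93
medium [0.3566 0.5862] 0.0503651930156469 170
large [0.7927 1.5096] 0.06216191220239775 271
largest [ 1.0083 -0.4315] 0.07435640817691269 392
small [2.1556 0.256 ] 0.04192390824689762 163
medium [ 1.888  -0.9398] 0.05190169592654725 311
large [ 1.55   -0.6743] 0.06397422764472249 531
largest [ 2.4504 -1.2485] 0.0758684975848698 819
```

View pics/v9.png

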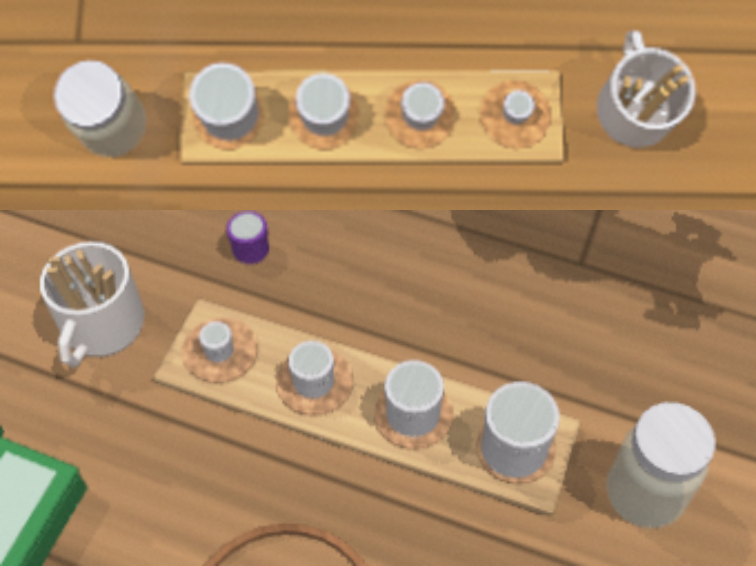

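The picture shows small to largest from the mug to the jar. All four tins are upright and within about 2 mm of their disc centres, with lid heights as expected. Mug and jar are undisturbed, so I'm handing in.

```bash
python3 -c "
from h import *
print(env.hand_in())"
```

```text
the job is handed in; nothing more can be done
None
```

I handed the job in after about 22 s of robot time: the four tins stand upright on the discs, smallest by the mug to largest by the jar, each within about 2 mm of centre by my measurement, with the mug and jar not moved.

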